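# Open the top half of the gauge cabinet's split door

### The arm

A 7-joint arm with a two-finger parallel gripper is mounted at the origin on a cart in front of the work surface, level with it; the furniture and walls round the work are solid. World frame = base frame: x ahead of the robot, y to its left, z up, the work surface at z = 0. Lengths are in m, angles in rad, forces in N, time in s.
With the tool pointing down it reaches from about 0.35 to 0.775 m from the base axis. Payload 3.1 kg.
Tool frame: the origin (TCP) lies midway between the tips of the shut fingers; the grasp point (between the pads) lies 19 mm behind it; z points along the fingers, y is the direction in which the jaws open and shut (so a half turn about z gives the same grasp; the last joint's range is limited). The gripper opens to 85 mm and grips with 20 to 120 N. Pads are 22 mm wide; open, the fingers measure 114 mm over their backs; the gripper's body (76 mm by 85 mm) begins 54 mm behind the grasp point. The pads swing forward as they close: fully open they stand 13 mm farther back than shut.
Start: joints at [1.283, 0.311, 0.014, 1.512, -0.004, 1.319, -0.027], TCP at [0.134, -0.533, 0.231] pointing down, gripper open.
Joint ranges: [-2.7, 2.7], [-0.3, 1.91], [-1.27, 1.3], [0.12, 2.57], [-1.44, 4.58], [0.2, 2.03], [-3.05, 3.05]. Speed limits (rad/s): [2.79, 2.79, 3.14, 3.14, 3.14, 3.14, 3.14].

### API

Orientations are given as a rotation vector (axis times angle).
In Python, from cell import r, imaging, nets gives the robot as it stands.
- The arm moves only by the tool move_arm, never from a script. Its argument "moves" is one flat list of numbers, 5 for each row, row after row: the shift along the tool's x, y, z in cm, then the turn about the tool's z in degrees, then the gripper's target within -1 to 1 (fully open at 1, half-way at 0, shut at -1). A call has exactly 8 rows; each row is the pose to reach, as a shift and turn from the pose commanded when the call began, along the tool's axes at that moment; what a row does not reach only later rows make up. A row lasts 1/8 s, in which the tool goes at most 62.5 mm and 10.7 degrees, less where a joint would pass 70% of its speed; a pose out of reach is approached as far as the arm can. A call with a gripper value outside its range is refused whole. The fingers move at their own pace and stop on an object; the grip force is fixed at half the most. Time passes only in rows, so rows that repeat a pose let the fingers close, or fill a call up. It gives the time, the measured TCP pose, the force and the opening at its end, in the units of the state.
- r.observe(): the state, without advancing time (a new reading comes with each control period).
- imaging.capture(name): name is "side" or "top"; returns a dict with "img" (480x640x3 uint8, red, green, blue), "intrinsics" (3x3 intrinsics, pixels), "k1" (the pictures are not rectified: a ray, as slopes to the right and down, at radius r is drawn at 1 + k1 r^2 times it, then the intrinsics apply), "rvec" (rotation vector, rad) and "tvec" (3), from world to camera coordinates, as OpenCV has them. Camera axes: x right, y down, z forward; pixel columns grow to the right and rows downward; lengths in m; the calibration is good to about 2 mm. A picture is of the moment at which its call begins. There is no depth.
- r.job_done(): hands the job in, once; it reports no verdict.
Trained networks look in the newest picture that a camera, given by its name, has taken for a name from the list of things; names that differ only in an ending like _2 or _b are one class to them, and where a whole thing is asked for, a point or a joint stands for the part that bears it (a point fixed in the world has none). Each returns a list of dicts, best first, with "conf" (0 to 1); they miss things now and then, are a little off and sometimes report something else, mostly with a low value. They report only what shows in the picture. A call takes as long as a camera call.
- nets.look_for(label, camera): "point" ([x, y, z] in m, in the coordinates of the camera as it stood for that picture, good to about 4 mm: the middle of the surface that is visible of it).
The state is a dict: "clock": time; "joint_positions": joint angles; "joint_velocities": joint speeds; "effort": joint torques, N m; "tool_pos": TCP position; "tcp_rot": TCP orientation; "wrist_force": force on the tool from outside, world axes, zero at the start; "wrist_torque": the same for the moment, N m; "grip_width": finger opening in m.
Only numpy, scipy, OpenCV 4.12 (cv2) and the standard library are available. Lean on these libraries where they do the work, as an engineer would, in place of code of your own. Each camera call takes 0.05 s, during which the arm holds its last target.

### The job

Open only the top half of the gauge cabinet's split door: lift its upright bolt by the black knob on top until it is clear of the bottom half, then swing the top half out towards you until it stands about square to the cabinet front, and leave it standing there. The bottom half must stay shut with its own bolt shot, and the tape roll, torch and notebook must stay where they lie.

Things in the scene. Friction and masses are not known exactly. Their poses are not given: they have to be found in the camera images.
- cabinet: fixed grey gauge cabinet, 220 wide (y) x 140 deep (x) x 245 mm high. Origin on the bench under the middle of its front edge; x points into the cabinet, y to the robot's left. Its front faces the robot within 0.3 rad and has two white leaves, one above the other, 185 mm wide, 15 mm thick (outer faces at x = -0.016), both hinged at the left (+y) edge, opening towards the robot
- top_leaf (a joint): opening angle of the top half of the door (z = 0.129 to 0.245 in the cabinet's frame): 0 shut, grows as it swings out towards the robot (clockwise seen from above), stop at 1.8 rad. Stiff hinge (about 0.08 N m): it stays where it is left. Locked while its lift bolt is down
- lift_bolt (a joint): the top half's upright round steel bolt, 11 mm thick, on the leaf's outer face near its free edge; 0 is fully down (its tip is in a strap keeper on the bottom half), grows as it is lifted, stop at 0.040 m. Clear of the keeper from about 0.027 m; it slides with about 3 N of friction, weighs 0.12 kg and stays where it is left
- lift_knob (a point): centre of the black cylindrical knob on top of the lift bolt, 30 mm in diameter, 38 mm high, axis vertical; 40 mm above the tops of leaf and cabinet when the bolt is fully down, 18 mm in front of the leaf's middle plane, 167 mm from the hinge axis along the leaf. It rises with the bolt, swings with the top leaf, and can be the handle for swinging it
- leaf_hinge (a point): point on the vertical hinge axis of the top half, at the height of its upper edge (0.245 m)
- bottom_leaf (a joint): opening angle of the bottom half of the door (z = 0.014 to 0.126): 0 shut; must stay shut
- side_bolt (a joint): the bottom half's level bolt with a small black ball knob, on the bottom leaf at 65 mm height, shot into a keeper on the cabinet's right jamb; about 0 is shot, grows as it is drawn to the left, 0.030 fully drawn. Leave it alone
- tape_roll: roll of brown tape lying flat on the bench, 92 mm in diameter, 48 mm high, origin at the centre of its underside; bystander
- torch: black pocket torch lying on the bench, 114 mm long (its y), 29 mm thick, origin at the centre of its underside; bystander
- book: black notebook lying on the bench, 148 x 110 mm (x, y), 16 mm thick, origin at the centre of its underside; bystander

How it is judged:
By the outcome, as a careful person would: the job done as asked, in the order asked, and still so for the second after the job is handed in, with the robot touching nothing.
It also fails if it takes over 40 s, if anything falls off the work surface, if the arm or the gripper's body presses on something with over 40 N, if the wrist force passes 120 N, or if a joint passes its speed limit or range.

## Working session

There is one attempt and no reset: what is moved stays moved. The work goes in short steps, Python scripts to look and compute and a tool call to move; the robot and the scene stay as the last step left them, time stands still between calls to the robot, and variables do not carry over. Pictures are saved under pics/ and viewed, and the job is handed in when it is done.

Besides the shell and the picture viewer there is one more tool, called in YAML: its name, and indented under it one key for each argument. move_arm: Moves the arm, as the interface text tells. Its arguments: {"type":"object","properties":{"moves":{"type":"array"}},"required":["moves"]}

```bash
ls; mkdir -p pics; cat > h.py <<'E'
import numpy as np, cv2
from cell import r, imaging, nets
def cap(n,f=None):
    c=imaging.capture(n)
    if f: cv2.imwrite('pics/'+f,cv2.cvtColor(c['img'],cv2.COLOR_RGB2BGR))
    return c
def toworld(c,p):
    R=cv2.Rodrigues(np.array(c['rvec'],float))[0]
    return R.T@(np.array(p)-np.array(c['tvec']).ravel())
def proj(c,P):
    R=cv2.Rodrigues(np.array(c['rvec'],float))[0]
    q=R@np.array(P)+np.array(c['tvec']).ravel(); s=q[:2]/q[2]; s=s*(1+c['k1']*(s@s))
    K=np.array(c['intrinsics']); return K[:2,:2]@s+K[:2,2]
def ray(c,uv):
    K=np.array(c['intrinsics']); d=(np.array(uv,float)-K[:2,2])/np.array([K[0,0],K[1,1]]); s=d.copy()
    for _ in range(30): s=d/(1+c['k1']*(s@s))
    R=cv2.Rodrigues(np.array(c['rvec'],float))[0]
    return -R.T@np.array(c['tvec']).ravel(), R.T@np.array([s[0],s[1],1])
def tri(obs):
    A=np.zeros((3,3));b=np.zeros(3)
    for c,uv in obs:
        o,d=ray(c,uv); d=d/np.linalg.norm(d); M=np.eye(3)-np.outer(d,d); A+=M;b+=M@o
    return np.linalg.solve(A,b)
E
python3 - <<'E'
from h import *
np.set_printoptions(precision=4,suppress=True)
s=r.observe(); print(s['clock'],s['tool_pos'],s['tcp_rot'],s['grip_width'])
for cam in ('side','top'):
    c=cap(cam,cam+'0.png')
    for l in ['lift_knob','leaf_hinge','cabinet','top_leaf','side_bolt','tape_roll','torch','book']:
        for d in nets.look_for(l,cam)[:2]:
            w=toworld(c,d['point']); print(cam,l,round(d['conf'],2),w,proj(c,w))
E
```

```text
pics
0.0 [ 0.1337 -0.5328  0.2302] [-3.1156 -0.385   0.0006] 0.08539588635831617
side lift_knob 0.95 [0.6257 0.0355 0.2651] [356.2648 191.4913]
side leaf_hinge 0.84 [0.6287 0.0315 0.2212] [357.0232 212.3403]
side cabinet 0.85 [0.7007 0.0029 0.1558] [391.2072 246.9626]
side cabinet 0.35 [0.6266 0.033  0.2235] [356.0491 211.0633]
side top_leaf 0.68 [0.6263 0.03   0.2242] [355.959  211.1639]
side side_bolt 0.54 [0.6175 0.0564 0.0688] [349.1739 272.5521]
side tape_roll 0.73 [0.4151 0.1723 0.0231] [267.4407 267.3737]
side torch 0.89 [ 0.4538 -0.0297  0.0159] [273.2741 311.4777]
top lift_knob 0.83 [0.6201 0.037  0.3062] [291.7648 199.2908]
top lift_knob 0.74 [0.4071 0.2094 0.0483] [228.2411 307.0819]
top leaf_hinge 0.71 [0.6273 0.101  0.233 ] [263.483  204.1221]
top leaf_hinge 0.7 [0.6247 0.0894 0.082 ] [274.8688 218.0759]
top cabinet 0.91 [0.6842 0.1039 0.2426] [261.6323 177.1412]
top top_leaf 0.61 [0.6227 0.1008 0.2324] [263.5749 206.2689]
top side_bolt 0.56 [0.6192 0.06   0.0723] [286.9364 220.7967]
top tape_roll 0.78 [0.4096 0.2077 0.0495] [228.8547 306.0533]
top torch 0.84 [ 0.453  -0.0103  0.0256] [315.8954 287.5014]
```

View pics/side0.png

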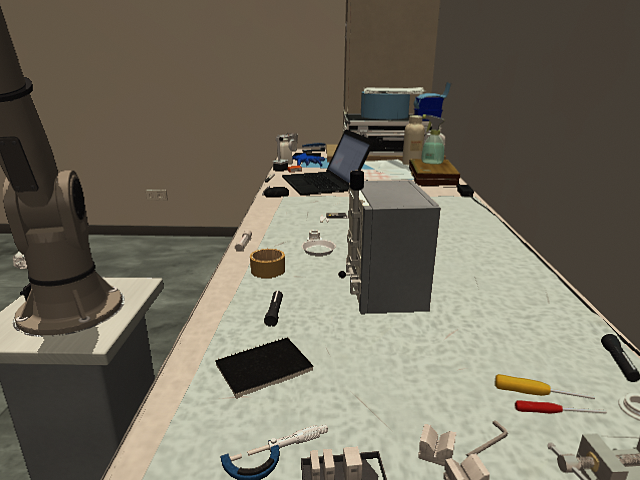

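View pics/top0.png

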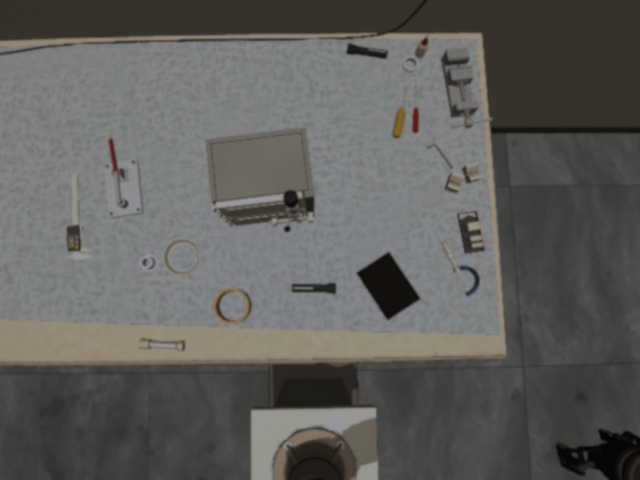

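```bash
python3 - <<'E'
import cv2
a=cv2.imread('pics/top0.png')[120:240,200:340]; b=cv2.imread('pics/side0.png')[160:320,310:450]
cv2.imwrite('pics/topz.png',cv2.resize(a,None,fx=5.5,fy=5,interpolation=cv2.INTER_CUBIC))
cv2.imwrite('pics/sidez.png',cv2.resize(b,None,fx=3.7,fy=3.7,interpolation=cv2.INTER_CUBIC))
E
```

```text
(no output)
```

View pics/topz.png

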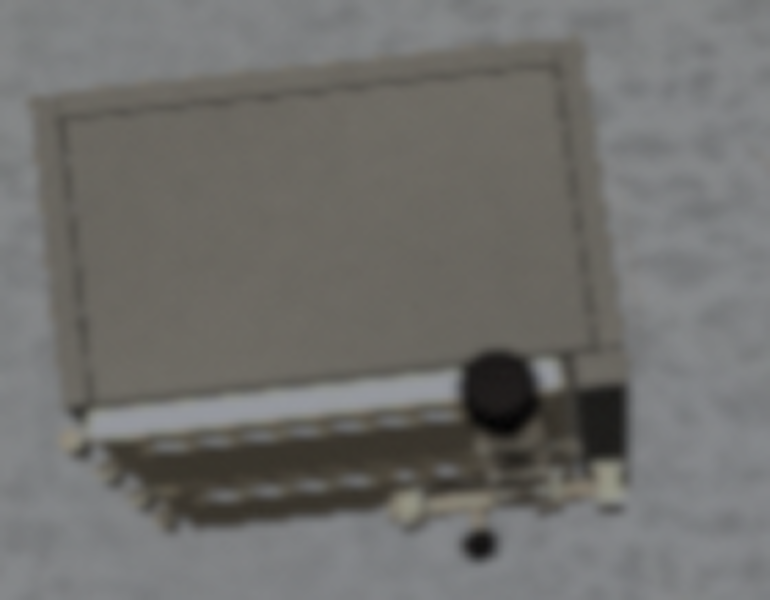

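View pics/sidez.png

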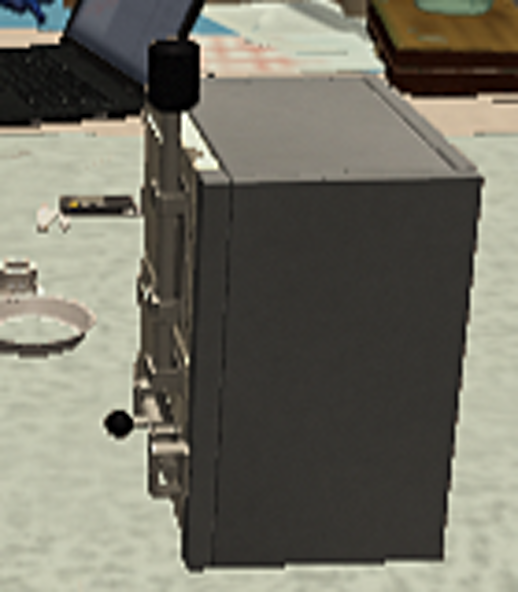

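```bash
cat >> h.py <<'E'
def Pc(q,p): # cabinet->world
    c,s=np.cos(q[2]),np.sin(q[2]); return np.array([q[0]+c*p[0]-s*p[1],q[1]+s*p[0]+c*p[1],p[2]])
E
python3 - <<'E'
from h import *
from scipy.optimize import least_squares
np.set_printoptions(precision=4,suppress=True)
ct=cap('top');cs=cap('side')
C=[((.14,.11,.245),(205.8,140)),((.14,-.11,.245),(305.5,128.2)),((0,-.11,.245),(313.1,190.6)),((0,.11,.245),(211.8,202))]
f=lambda q:np.concatenate([proj(ct,Pc(q,p))-u for p,u in C])
s=least_squares(f,[.64,.1,.1]);q=s.x;print('cab',q,s.fun)
for p in [(0,-.11,.245),(0,-.11,0),(.14,-.11,.245),(.14,-.11,0),(-.016,-.07,.245)]:
    print(p,(proj(cs,Pc(q,p))-[310,160])*3.7)
k=tri([(cs,(357.0,180)),(ct,(290.7,198.8))]);print('knob',k,proj(cs,k),proj(ct,k))
# model knob : hinge at y=?
for hy in (.0925,.095):
    m=Pc(q,(-.0085-.018,hy-.167,.285));print(hy,m,proj(cs,m),proj(ct,m))
E
```

```text
cab [0.6413 0.1019 0.1052] [-0.5528 -0.3006  0.7204 -0.1553  0.8703 -0.1845 -1.0324  0.5629]
(0, -0.11, 0.245) [224.1295 175.5007]
(0, -0.11, 0) [204.8899 569.7161]
(0.14, -0.11, 0.245) [478.0756 170.4062]
(0.14, -0.11, 0) [435.9973 560.674 ]
(-0.016, -0.07, 0.245) [182.8468 153.8293]
knob [0.626 0.04  0.288] [356.6849 180.0671] [290.6934 198.4727]
0.0925 [0.6227 0.025  0.285 ] [355.3793 183.4039] [298.2024 200.2866]
0.095 [0.6225 0.0275 0.285 ] [355.193  183.0805] [296.9743 200.4309]
```

```bash
cat >> h.py <<'E'
from scipy.spatial.transform import Rotation as Ro
def shift(target,yawy=None):
    """shift (cm) in tool axes and turn(deg) to target TCP; yawy: desired world angle (deg) of tool y"""
    s=r.observe(); R=Ro.from_rotvec(s['tcp_rot']).as_matrix()
    d=R.T@(np.array(target)-s['tool_pos'])*100
    cur=np.degrees(np.arctan2(R[1,1],R[0,1]))
    return np.round(d,2), cur, (None if yawy is None else -((yawy-cur+180)%360-180))
E
python3 - <<'E'
from h import *
np.set_printoptions(precision=4,suppress=True)
ct=cap('top')
q=[.6413,.1019,.1052]
for uv in [(213.6,208),(215.5,203),(301.8,192.5)]:
    o,d=ray(ct,uv); w=o+d*(.245-o[2])/d[2]; c,s=np.cos(q[2]),np.sin(q[2]); e=w[:2]-q[:2]
    print(w,'cab',c*e[0]+s*e[1],-s*e[0]+c*e[1])
print(r.observe()['clock'],Ro.from_rotvec(r.observe()['tcp_rot']).as_matrix())
for t in [(.5,-.12,.37),(.624,.04,.36)]: print(shift(t,6))
E
```

```text
[0.6179 0.205  0.245 ] cab -0.012449432244620777 0.105024209361235
[0.6286 0.2012 0.245 ] cab -0.0021846998936422522 0.10007855987426274
[0.6486 0.0184 0.245 ] cab -0.00146382010322855 -0.0838508758867577
1.05 [[ 0.9699  0.2434 -0.0001]
 [ 0.2434 -0.9699  0.    ]
 [-0.0001 -0.     -1.    ]]
(array([ 45.58, -31.19, -13.87]), np.float64(-75.91078443875581), np.float64(-81.9107844387558))
(array([ 61.5 , -43.69, -12.87]), np.float64(-75.91078443875581), np.float64(-81.9107844387558))
```

move_arm:
  moves: [4,-2.5,-4,-10,1,9,-6,-8,-20,1,14,-9.5,-11,-30,1,19,-13,-13,-40,1,24,-16.5,-13,-50,1,29,-20,-13,-60,1,34,-23.5,-13,-70,1,39,-27,-13,-80,1]

```text
clock: 2.05
tool_pos: [0.4404, -0.1834, 0.3617]
tcp_rot: [2.134, 2.304, -0.0]
wrist_force: [0.5, -0.9, 0.9]
grip_width: 0.0852
```

```bash
python3 - <<'E'
from h import *
np.set_printoptions(precision=4,suppress=True)
s=r.observe();print(s['clock'],s['tool_pos'],s['joint_positions'],s['wrist_force'])
print(shift((.623,.038,.36),6))
E
```

```text
2.05 [ 0.4404 -0.1834  0.3617] [ 0.7699  0.1508 -0.483   1.415   0.0706  1.5914  0.3695] [ 0.4956 -0.9323  0.9039]
(array([20.68, 19.9 ,  0.16]), np.float64(4.375367116615623), np.float64(-1.624632883384379))
```

move_arm:
  moves: [4,3.8,0,-2,1,8,7.7,0,-2,1,12,11.5,0,-2,1,16,15.3,0,-2,1,19,18.2,0,-2,1,20.1,19.2,0,-2,1,20.1,19.2,0,-2,1,20.1,19.2,0,-2,1]

```text
clock: 3.05
tool_pos: [0.6162, 0.0273, 0.3617]
tcp_rot: [2.103, 2.332, -0.002]
wrist_force: [-0.1, -0.5, 0.5]
grip_width: 0.0851
```

```bash
python3 - <<'E'
from h import *
np.set_printoptions(precision=4,suppress=True)
s=r.observe();print(s['clock'],s['tool_pos'],s['joint_positions'],s['wrist_force'])
print(shift((.623,.038,.36),6))
cs=cap('side','side1.png'); 
for d in nets.look_for('lift_knob','side')[:2]: print(toworld(cs,d['point']),d['conf'])
print(proj(cs,s['tool_pos']))
a=cv2.imread('pics/side1.png')[60:260,270:430]; cv2.imwrite('pics/side1z.png',cv2.resize(a,None,fx=3,fy=3))
E
```

```text
3.05 [0.6162 0.0273 0.3617] [ 0.2493  0.4953 -0.592   0.9971  0.2733  1.7177 -0.1405] [-0.0974 -0.4908  0.478 ]
(array([0.99, 0.79, 0.17]), np.float64(5.931254836082984), np.float64(-0.0687451639170149))
[0.6215 0.0364 0.2656] 0.78
[0.6172 0.0551 0.065 ] 0.15
[353.3382 145.0507]
```

View pics/side1z.png

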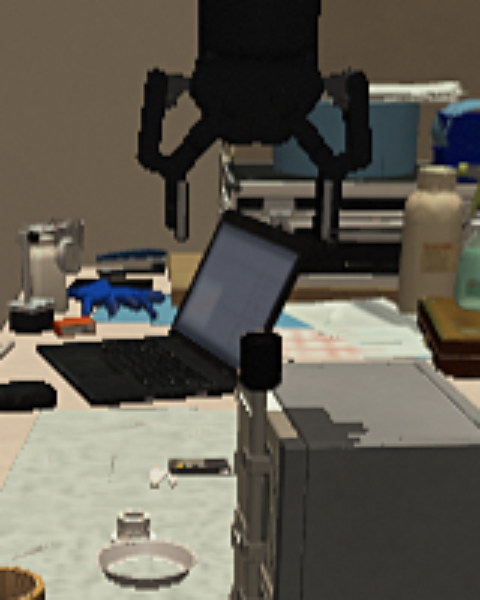

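```bash
python3 - <<'E'
from h import *
np.set_printoptions(precision=4,suppress=True)
ct=cap('top','top1.png')
for d in nets.look_for('lift_knob','top')[:2]: print(toworld(ct,d['point']),d['conf'])
s=r.observe();print(s['clock'],s['tool_pos'],s['joint_velocities'])
E
```

```text
3.25 [0.6163 0.0278 0.3619] [-0.0068  0.0033 -0.0035 -0.0019 -0.001  -0.0011 -0.0014]
```

move_arm:
  moves: [1,0.7,0,0,1,1,0.7,3,0,1,1,0.7,6,0,1,1,0.7,8,0,1,1,0.7,9.3,0,1,1,0.7,9.3,0,1,1,0.7,9.3,0,0.4,1,0.7,9.3,0,0.1]

```text
clock: 4.25
tool_pos: [0.623, 0.0403, 0.2694]
tcp_rot: [2.1, 2.335, 0.003]
wrist_force: [-0.4, -0.2, -0.3]
grip_width: 0.0517
```

```bash
python3 - <<'E'
from h import *
np.set_printoptions(precision=4,suppress=True)
cs=cap('side','side2.png'); ct=cap('top','top2.png')
s=r.observe();print(s['clock'],s['tool_pos'],s['grip_width'],s['wrist_force'])
a=cv2.imread('pics/side2.png')[90:250,290:450]; b=cv2.imread('pics/top2.png')[120:280,220:380]
cv2.imwrite('pics/z2.png',cv2.resize(np.hstack([a,b]),None,fx=2.5,fy=2.5,interpolation=cv2.INTER_CUBIC))
E
```

```text
4.35 [0.6228 0.0402 0.2691] 0.046942961673271756 [-0.8342  0.017  -0.1677]
```

View pics/z2.png

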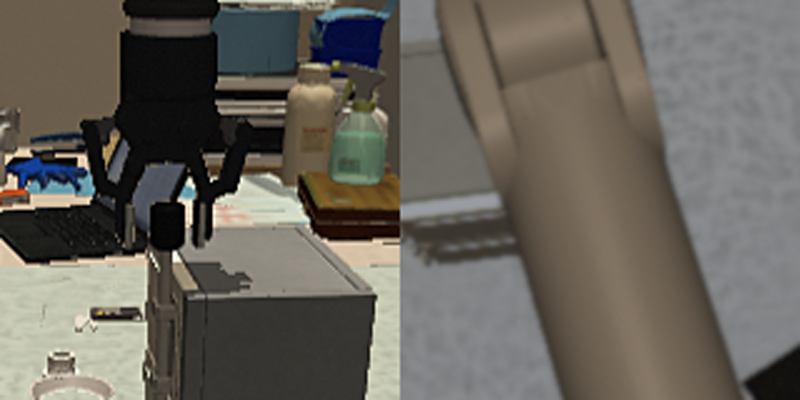

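The knob stands centred between the fingers (the pads on both sides at its mid height). Closing.

move_arm:
  moves: [0,0,0,0,-0.3,0,0,0,0,-0.6,0,0,0,0,-1,0,0,0,0,-1,0,0,0,0,-1,0,0,-0.3,0,-1,0,0,-0.7,0,-1,0,0,-1,0,-1]

```text
clock: 5.35
tool_pos: [0.6225, 0.0402, 0.2775]
tcp_rot: [-2.1, -2.336, 0.001]
wrist_force: [5.0, 0.3, -6.5]
grip_width: 0.0287
```

move_arm:
  moves: [0,0,-0.4,0,-1,0,0,-0.8,0,-1,0,0,-1.2,0,-1,0,0,-1.6,0,-1,0,0,-2,0,-1,0,0,-2.4,0,-1,0,0,-2.4,0,-1,0,0,-2.4,0,-1]

```text
clock: 6.35
tool_pos: [0.6225, 0.0402, 0.303]
tcp_rot: [2.1, 2.336, 0.001]
wrist_force: [0.6, 0.7, 0.0]
grip_width: 0.0285
```

```bash
python3 - <<'E'
from h import *
np.set_printoptions(precision=4,suppress=True)
cs=cap('side','side3.png')
s=r.observe();print(s['clock'],s['tool_pos'],s['grip_width'],s['wrist_force'],s['joint_positions'])
a=cv2.imread('pics/side3.png')[100:300,310:450]
cv2.imwrite('pics/z3.png',cv2.resize(a,None,fx=3,fy=3,interpolation=cv2.INTER_CUBIC))
E
```

```text
6.4 [0.6225 0.0401 0.3031] 0.028264367664688036 [0.939  0.9618 0.1254] [ 0.2527  0.509  -0.5947  1.124   0.2768  1.5831 -0.1706]
```

View pics/z3.png

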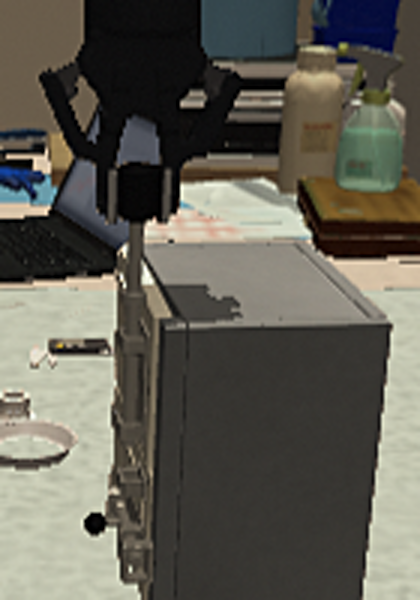

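```bash
cat > arc.py <<'E'
from h import *
np.set_printoptions(precision=2,suppress=True)
import sys
K0=np.array([.6225,.0402]);yaw=.1052;d=float(sys.argv[3]) if len(sys.argv)>3 else .0145
rot=lambda a:np.array([[np.cos(a),-np.sin(a)],[np.sin(a),np.cos(a)]])
v0=rot(yaw)@np.array([-d,-.167]); H=K0-v0
s=r.observe(); R=Ro.from_rotvec(s['tcp_rot']).as_matrix(); p=np.array(s['tool_pos'])
u=p[:2]-H; cr=-np.degrees(np.arctan2(v0[0]*u[1]-v0[1]*u[0],v0@u))
ty=np.degrees(np.arctan2(R[1,1],R[0,1]))
print('H',H*1000,'theta now',cr,'radius mm',np.linalg.norm(u)*1000,np.linalg.norm(v0)*1000,'tool y',ty,'t',s['clock'],'F',np.array(s['wrist_force']),'T',np.array(s['wrist_torque']),'z',p[2],'w',s['grip_width'],'q',np.array(s['joint_positions']))
a,b=float(sys.argv[1]),float(sys.argv[2])
for t in np.linspace(a,b,9)[1:]:
    q=H+rot(-np.radians(t))@v0
    print(round(t,1),R.T@np.array([q[0]-p[0],q[1]-p[1],0])*100,'turn',5.95-t-ty and ty-(5.95-t))
E
python3 arc.py 0 32
```

```text
H [619.38 207.8 ] theta now -0.01585283843715789 radius mm 167.68945069329277 167.62830906502637 tool y 6.09433894167302 t 6.4 F [0.94 0.96 0.13] T [ 0.19 -0.16 -0.15] z 0.3030705687305001 w 0.028264367664688036 q [ 0.25  0.51 -0.59  1.12  0.28  1.58 -0.17]
4.0 [ 0.15 -1.17 -0.  ] turn 4.14433894167302
8.0 [ 0.37 -2.31 -0.  ] turn 8.14433894167302
12.0 [ 0.68 -3.44 -0.  ] turn 12.14433894167302
16.0 [ 1.06 -4.55 -0.  ] turn 16.14433894167302
20.0 [ 1.52 -5.63 -0.01] turn 20.14433894167302
24.0 [ 2.05 -6.67 -0.01] turn 24.14433894167302
28.0 [ 2.65 -7.67 -0.01] turn 28.14433894167302
32.0 [ 3.32 -8.63 -0.01] turn 32.14433894167302
```

move_arm:
  moves: [0.15,-1.2,0,4,-1,0.35,-2.3,0,8,-1,0.7,-3.4,0,12,-1,1.05,-4.5,0,16,-1,1.5,-5.6,0,20,-1,2,-6.6,0,24,-1,2.3,-7.1,0,26,-1,2.3,-7.1,0,26,-1]

```text
clock: 7.4
tool_pos: [0.5498, 0.0579, 0.3028]
tcp_rot: [-2.569, -1.807, -0.006]
wrist_force: [2.9, 4.8, -2.5]
grip_width: 0.0285
```

```bash
python3 arc.py 26 58; python3 - <<'E'
from h import *
cs=cap('side','side4.png')
a=cs['img'][100:300,280:450,::-1]
cv2.imwrite('pics/z4.png',cv2.resize(a,None,fx=3,fy=3,interpolation=cv2.INTER_CUBIC))
E
```

```text
H [619.38 207.8 ] theta now 25.97341788973782 radius mm 165.32455977750956 167.62830906502637 tool y -19.751661882512288 t 7.4 F [ 2.92  4.84 -2.47] T [ 0.9  -0.59 -0.17] z 0.3027887264943677 w 0.028536954651636325 q [ 0.26  0.34 -0.54  1.35  0.17  1.5  -0.62]
30.0 [-0.08 -1.19 -0.  ] turn 4.298338117487713
34.0 [ 0.14 -2.34 -0.  ] turn 8.298338117487713
38.0 [ 0.45 -3.47 -0.  ] turn 12.29833811748771
42.0 [ 0.84 -4.57 -0.  ] turn 16.29833811748771
46.0 [ 1.3  -5.65 -0.  ] turn 20.29833811748771
50.0 [ 1.83 -6.69 -0.  ] turn 24.29833811748771
54.0 [ 2.44 -7.69 -0.  ] turn 28.29833811748771
58.0 [ 3.11 -8.64  0.  ] turn 32.29833811748771
```

View pics/z4.png

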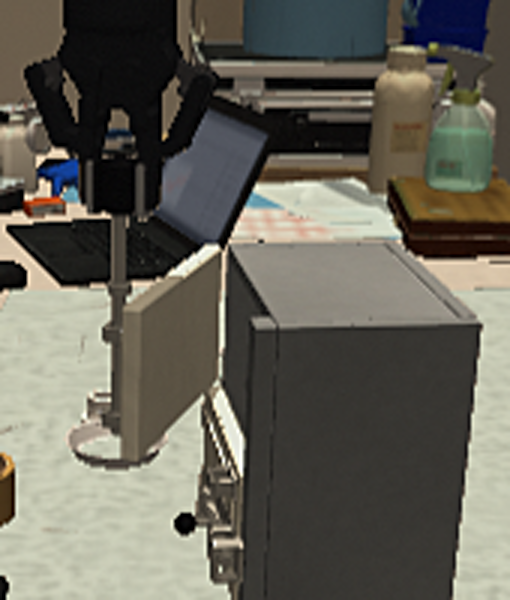

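The top half follows; the bottom half stays shut. Continuing.

move_arm:
  moves: [0.05,-1.2,0,4,-1,0.3,-2.3,0,8,-1,0.6,-3.4,0,12,-1,1,-4.5,0,16,-1,1.45,-5.6,0,20,-1,1.95,-6.6,0,24,-1,2.55,-7.6,0,28,-1,3.2,-8.6,0,32,-1]

```text
clock: 8.45
tool_pos: [0.4827, 0.1189, 0.3035]
tcp_rot: [-2.965, -1.028, -0.018]
wrist_force: [10.8, 7.7, -3.6]
grip_width: 0.0286
```

```bash
python3 arc.py 58 90
```

```text
H [619.38 207.8 ] theta now 58.03918171758113 radius mm 163.06178448920852 167.62830906502637 tool y -51.75595007893574 t 8.45 F [10.76  7.68 -3.6 ] T [ 1.43 -2.    0.38] z 0.30347567758666727 w 0.02855567961362852 q [ 0.15  0.2  -0.51  1.51  0.09  1.45 -1.27]
62.0 [-0.31 -1.19 -0.  ] turn 4.294049921064257
66.0 [-0.08 -2.34 -0.  ] turn 8.294049921064257
70.0 [ 0.22 -3.47 -0.  ] turn 12.294049921064257
74.0 [ 0.61 -4.57  0.  ] turn 16.294049921064257
78.0 [ 1.07 -5.65  0.01] turn 20.294049921064257
82.0 [ 1.6  -6.69  0.01] turn 24.294049921064257
86.0 [ 2.21 -7.69  0.02] turn 28.294049921064257
90.0 [ 2.88 -8.65  0.03] turn 32.29404992106426
```

move_arm:
  moves: [0.2,-1.2,0,4,-1,0.5,-2.3,0,8,-1,0.8,-3.4,0,12,-1,1.2,-4.5,0,16,-1,1.65,-5.55,0,20,-1,2.2,-6.6,0,24,-1,2.8,-7.6,0,28,-1,3.5,-8.5,0,32,-1]

```text
clock: 9.45
tool_pos: [0.4572, 0.2056, 0.3036]
tcp_rot: [-3.134, -0.171, -0.012]
wrist_force: [6.9, 4.3, -2.2]
grip_width: 0.0287
```

```bash
python3 arc.py 88 92; python3 - <<'E'
from h import *
cs=cap('side','side5.png');ct=cap('top','top5.png')
a=cs['img'][120:320,250:450,::-1];b=ct['img'][120:320,180:380,::-1]
cv2.imwrite('pics/z5.png',cv2.resize(np.hstack([a,b]),None,fx=2,fy=2,interpolation=cv2.INTER_CUBIC))
E
```

```text
H [619.38 207.8 ] theta now 90.29028933590166 radius mm 162.23126543704802 167.62830906502637 tool y -83.75008037420997 t 9.45 F [ 6.87  4.25 -2.19] T [ 0.65 -1.23  1.  ] z 0.303588695337689 w 0.02874010892787764 q [-0.04  0.21 -0.51  1.49  0.1   1.46 -2.01]
88.5 [-0.58  0.47 -0.01] turn -1.2000803742099748
89.0 [-0.57  0.32 -0.01] turn -0.7000803742099748
89.5 [-0.56  0.18 -0.  ] turn -0.20008037420997482
90.0 [-0.55  0.03 -0.  ] turn 0.2999196257900252
90.5 [-0.53 -0.11 -0.  ] turn 0.7999196257900252
91.0 [-0.52 -0.26 -0.  ] turn 1.2999196257900252
91.5 [-0.5 -0.4 -0. ] turn 1.7999196257900252
92.0 [-0.48 -0.55 -0.  ] turn 2.299919625790025
```

View pics/z5.png

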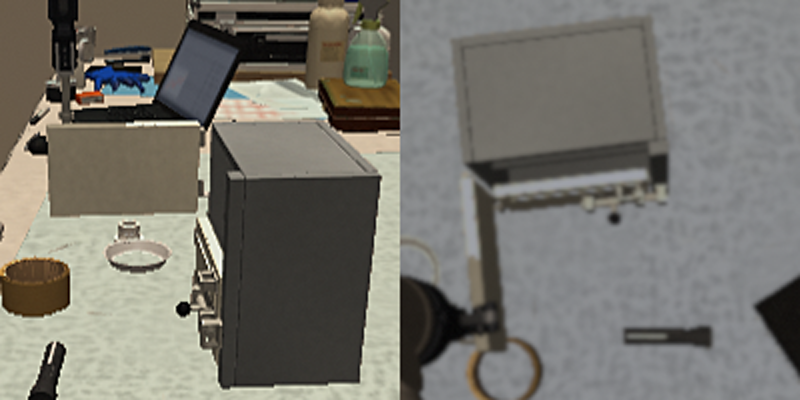

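```bash
python3 - <<'E'
from h import *
from scipy.optimize import least_squares
P=np.array([(.6225,.0402),(.5498,.0579),(.4827,.1189),(.4572,.2056)])
s=least_squares(lambda c:np.hypot(*(P-c[:2]).T)-c[2],[.62,.207,.167]);print(s.x,s.fun)
for p in P: print(np.degrees(np.arctan2(*(p-s.x[:2])[::-1])))
im=cv2.imread('pics/top5.png')[190:290,195:245]
cv2.imwrite('pics/z5b.png',cv2.resize(im,None,fx=6,fy=6,interpolation=cv2.INTER_CUBIC))
E
```

```text
[0.62479586 0.20779525 0.16761055] [ 4.19373555e-07 -9.95199238e-07  8.95363639e-07 -3.19537955e-07]
-90.7848353594915
-116.57979847143697
-147.96987947592717
-179.24955640262937
```

View pics/z5b.png

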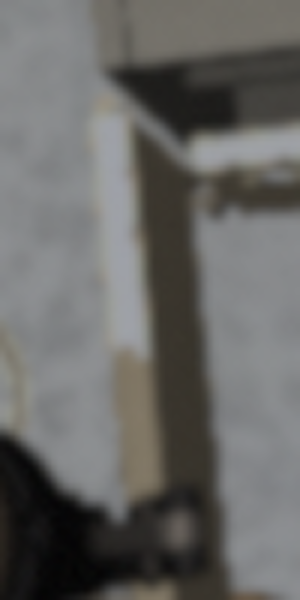

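```bash
python3 - <<'E'
from h import *
ct=cap('top')
def w(u,v,z=.245):
    o,d=ray(ct,(u,v)); return (o+d*(z-o[2])/d[2])[:2]
def ang(a,b): e=w(*b)-w(*a); return np.degrees(np.arctan2(e[1],e[0]))%180
print('leafL',ang((195+95/6,190+115/6),(195+125/6,190+500/6)),'leafR',ang((195+133/6,190+130/6),(195+162/6,190+480/6)))
print('cabL',ang((205.8,140),(211.8,202)),'cabR',ang((305.5,128.2),(313.1,190.6)),'front',ang((313.1,190.6),(211.8,202))-90,'back',ang((205.8,140),(305.5,128.2))-90)
E
```

```text
leafL 5.340648446775361 leafR 5.505783285709327
cabL 6.502662625109423 cabR 5.90953049931332 front 5.728220741564044 back 6.201243876136019
```

Leaf measures within about 1° of square to the cabinet. Releasing and backing off upwards.

move_arm:
  moves: [0,0,0,0,-0.3,0,0,0,0,0,0,0,0,0,0.3,0,0,0,0,0.5,0,0,0,0,0.5,0,0,-0.5,0,0.5,0,0,-2,0,0.5,0,0,-4,0,0.5]

```text
clock: 10.6
tool_pos: [0.4546, 0.2033, 0.3434]
tcp_rot: [-3.137, -0.167, -0.0]
wrist_force: [0.3, 0.5, 0.9]
grip_width: 0.0638
```

move_arm:
  moves: [0,0,-3,0,0.5,0,0,-6,0,0.5,0,0,-8,0,0.5,3,0,-8,0,0.5,-3,0,-8,0,0.5,-7,0,-8,0,0.5,-10,0,-8,0,0.5,-10,0,-8,0,0.5]

```text
clock: 11.6
tool_pos: [0.3535, 0.1935, 0.4244]
tcp_rot: [-3.137, -0.17, -0.006]
wrist_force: [0.8, 0.0, -0.2]
grip_width: 0.0639
```

```bash
python3 - <<'E'
from h import *
np.set_printoptions(precision=4,suppress=True)
cs=cap('side','side6.png');
for l in ['lift_knob','tape_roll','torch','book','side_bolt']:
    for d in nets.look_for(l,'side')[:1]: print(l,round(d['conf'],2),toworld(cs,d['point']))
ct=cap('top','top6.png')
for l in ['lift_knob','tape_roll','torch','book','side_bolt']:
    for d in nets.look_for(l,'top')[:1]: print(l,round(d['conf'],2),toworld(ct,d['point']))
s=r.observe();print(s['clock'],s['tool_pos'],s['grip_width'],s['wrist_force'])
a=cs['img'][120:320,220:420,::-1];b=ct['img'][120:320,180:380,::-1]
cv2.imwrite('pics/z6.png',cv2.resize(np.hstack([a,b]),None,fx=2,fy=2,interpolation=cv2.INTER_CUBIC))
E
```

```text
lift_knob 0.9 [0.4577 0.193  0.3144]
tape_roll 0.84 [0.4151 0.1755 0.0261]
torch 0.69 [ 0.4542 -0.0339  0.0177]
book 0.66 [ 0.4562 -0.2039  0.0154]
side_bolt 0.63 [0.6146 0.0559 0.0659]
lift_knob 0.87 [0.4575 0.2002 0.3402]
tape_roll 0.63 [0.4061 0.203  0.0472]
torch 0.63 [ 0.4555 -0.0117  0.026 ]
book 0.64 [ 0.4506 -0.1974  0.0133]
side_bolt 0.49 [0.6178 0.0601 0.0697]
12.2 [0.3553 0.1927 0.4221] 0.06439802095176982 [-0.2974 -0.1602 -0.3347]
```

View pics/z6.png

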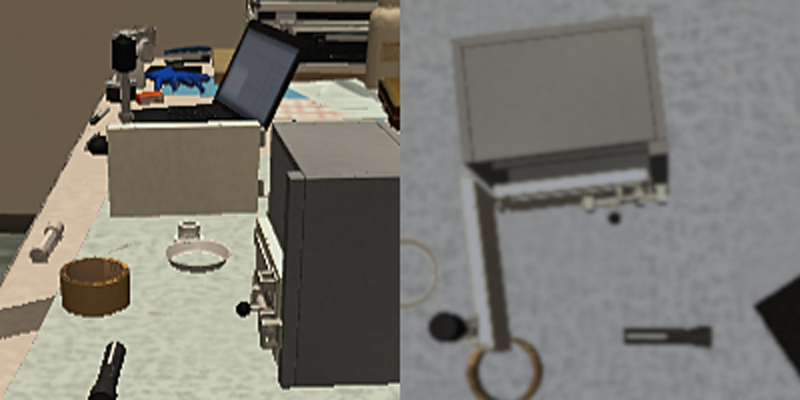

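The leaf stands square at left, with its knob up at about (123,52) in the side view and (446,326) in the top view. The bottom half is shut, the bystanders have not moved and the gripper is clear.

```bash
python3 -c "
from cell import r
print(r.job_done(), r.observe()['clock'])"
```

```text
the job is handed in; nothing more can be done
the job is handed in; nothing more can be done
```

The top half of the door is open and standing about square to the cabinet front, and the job is handed in. I took the lift bolt by its knob, raised it about 34 mm (it clears at 27), swung the leaf out, let go and backed the gripper off upwards.

**Opening angle:** with the gripper still holding the knob, the top picture put the leaf within about 1° of square. The path of the knob gave a swing of about 88.5°. The two differ slightly, but both count as about square. I did not measure the angle again after letting go; the last pictures show no visible change.

**Last pictures:** the bolt is still up and the bottom half is shut with its bolt shot. The tape roll and torch read within about 5 mm of where they started, which is about the networks' error. The networks did not report the notebook at the start, so I could only judge it by eye in the pictures; it looks unmoved.

**Limits:** the job was handed in at about 12 s of the 40 s allowed. The wrist force read at the end of each move stayed under about 15 N, and the gripper was touching nothing at the end.

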